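# Tip a wipes carton into its spring holder

## Robot

A 6-joint arm with a two-finger parallel gripper is mounted at the origin on a cart in front of the work surface, level with it; the furniture and walls round the work are solid. World frame = base frame: x ahead of the robot, y to its left, z up, the work surface at z = 0. Lengths are in m, angles in rad, forces in N, time in s.
With the tool pointing down it reaches from about 0.375 to 0.9 m from the base axis. Payload 3.1 kg.
Tool frame: the origin (TCP) lies between the finger pads; the fingertips stand manip.finger_overhang ahead of it and the grasp point (between the pads) lies 5 mm behind it (manip.finger_overhang is the distance from the TCP to the fingertips, in m); z points along the fingers, y is the line along which they close (so a half turn about z gives the same grasp; the last joint's range is limited). The gripper opens to 85 mm and grips with 20 to 120 N. Pads are 22 mm wide; open, the fingers measure 114 mm over their backs; the gripper's body (76 mm by 85 mm) begins 54 mm behind the grasp point. The pads swing forward as they close: fully open they stand 13 mm farther back than shut.
Start: joints at [1.03, 0.527, 1.433, -0, 1.181, -0.178], TCP at [0.222, 0.584, 0.245] pointing down, gripper open.
Joint ranges: [-3.08, 3.08], [-0.75, 2.2], [0.22, 2.44], [-1.43, 4.57], [0, 2.65], [-2.85, 2.85]. Speed limits (rad/s): [2.79, 2.79, 3.14, 3.14, 3.14, 3.14].

## Interface

Orientations are given as a unit quaternion [x, y, z, w].
In Python, from station import manip gives the robot as it stands.
- The arm moves only by the tool drive_tool, never from a script. Its argument "plan" is a list of rows, each a list of 7 numbers: the shift along the tool's x, y, z in m, then the turn, a rotation vector about the tool's x, y, z in degrees, then the opening, from -1 (shut) to 1 (fully open). In form: [[x, y, z, wx, wy, wz, gripper], ...]. A call has 1 to 10 rows; each row shifts and turns the commanded pose from where the row before left it, along the tool's axes as they then stand; what a row does not reach is not made up. A row lasts 1/10 s, in which the tool goes at most 50 mm and 8.59 degrees, less where a joint would pass 70% of its speed; a pose out of reach is approached as far as the arm can. A call is refused whole if a number of a shift passes 0.05 or a number of a turn 8.59, either way. A call with a gripper value outside its range is refused whole. The fingers move at their own pace and stop on an object; "newtons" is the grip in N (left out, the last holds). Time passes only in rows, so rows that do not move let the fingers close. It gives the time, the measured TCP pose, the force, the opening and the grip force at its end, in the units of the state.
- manip.sense(): the state, without advancing time (a new reading comes with each control period).
- manip.snapshot(name): name is "side" or "top" or "wrist"; returns a dict with "image" (384x512x3 uint8, red, green, blue), "z_map" (384x512 float32, m along the optical axis (not along the pixel's ray), 0 where there is no reading), "fov_y" (degrees; the focal length in pixels is half the picture's height over the tangent of half this angle, whatever the lens; pixels are square), "cx", "cy" (the principal point, pixels), "k1" (the pictures are not rectified: a ray, as slopes to the right and down, at radius r is drawn at 1 + k1 r^2 times it, then the intrinsics apply), "extrinsics" (4x4, takes a point from camera to world coordinates); the wrist camera has in their place "mount" (4x4, takes a point from camera to tool coordinates, whose origin is the TCP and whose axes are the flange's). Camera axes: x right, y up, looking along -z (the intrinsics and any distortion apply to the point x, -y, -z); pixel columns grow to the right and rows downward; lengths in m; the calibration is good to about 2 mm. A picture is of the moment at which its call begins: read the wrist's pose just before it.
- manip.sign_off(): hands the job in; it is judged then, once.
The state is a dict: "t": time; "q": joint angles; "qd": joint speeds; "tau": joint torques, N m; "tcp_pos": TCP position; "tool_rot": TCP orientation; "force": force on the tool from outside, world axes, zero at the start; "ft_torque": the same for the moment, N m; "finger_gap": opening from 0.0 (shut) to 1.0 (fully open); "gripper_force": force on a finger pad.
Only numpy, scipy, OpenCV 4.12 (cv2) and the standard library are available. Lean on these libraries where they do the work, as an engineer would, in place of code of your own. Each camera call takes 0.05 s, during which the arm holds its last target. There are 200 camera calls.

## Task

The carton of wipes stands on end in front of its low grey bench holder. Slide it squarely up against the holder's front lip, still upright, then push high on its slotted face so that it tips over the lip and lies in the holder with the slot up, and press it on against the blue sprung plate until its near end drops behind the lip and it lies flat, clipped in. The carton crushes easily: never push it with more than about 20 N, and leave the bottles and the cup alone.

Things in the scene. Friction and masses are not known exactly. Their poses are not given: they have to be found in the camera images.
- carton: glossy white carton, green bands, 0.26 to 0.46 kg, too wide to grip. It starts upright: 90 mm along its x, 110 along its y, 125 tall along its z. Origin: centre of the underside it stands on. Its -x face (robot's side) has the slot; its +x face is 18 to 38 mm off the lip, up to 0.2 rad askew. Friction on the worktop about 0.3 to 0.5: pushed at mid-height or lower it slides
- carton_toe (a point): middle of the carton's lower edge on the holder's side (carton frame [0.045, 0, 0]): the edge that meets the lip and that has to drop behind the lip at the end, when the carton's z points along the holder's x. Just after tipping it hangs out 10 to 50 mm on the robot's side of the lip, and must be slid on
- carton_slot (a point): centre of the dark oval slot, 70 x 30 mm, in the carton's -x face (carton frame [-0.045, 0, 0.070])
- holder: low open grey holder fixed to the worktop, 156 mm long (x), 158 wide (y). Origin on the worktop under the middle of the lip's outer (robot-side) face; x runs from lip to back (away from the robot, yaw within 0.2 rad). Lip: x 0 to 6 mm, top at z = 12 mm. Floor inside at z = 4 mm, 146 mm wide between rails 12 mm high. Back wall from x = 148 mm, 36 mm high, behind the sprung plate
- follower (a joint): holder's blue sprung plate, 130 mm wide: 0 at rest, grows as it is pushed along the holder's x, hard stop at 0.011 m. Pushes back 2.4 N at rest, 6.8 N at the stop. The lying carton is 125 mm long; lip to plate at rest is 120 mm: the plate must yield about 7 mm before the near end, riding on the lip, can drop
- follower_face (a point): centre of the sprung plate's front face, which spans z = 5.5 to 33.5 mm; holder frame [0.126, 0, 0.0195] at rest. Under its push, friction at the fingers can keep the carton's near end hanging on the lip: it must then be moved down while pushed, or its top pressed down lightly near that end
- iodine_bottle: amber dropper bottle with a black bulb, 36 mm wide, 100 mm tall, standing left of the work; origin under its centre; a bystander
- immersion_oil: small clear dropper bottle with a black bulb, 28 mm wide, 88 mm tall, standing right of the work; origin under its centre; a bystander
- sample_cup: sample cup with a yellow lid, 65 mm wide, 67 mm tall, right of the work; origin under its centre; a bystander
There are look-alikes about, which are no part of the job. There is more than one size of the carton; the job needs the middle-sized.

How it is judged:
By the outcome, as a careful person would: the job done as asked, in the order asked, and still so for the second after the job is handed in, with the robot touching nothing.
It also fails if it takes over 59 s, if anything falls off the work surface, if the arm or the gripper's body presses on something with over 40 N, if the wrist force passes 120 N, or if a joint passes its speed limit or range.

## Working session

There is one attempt and no reset: what is moved stays moved. The work goes in short steps, Python scripts to look and compute and a tool call to move; the robot and the scene stay as the last step left them, time stands still between calls to the robot, and variables do not carry over. Pictures are saved under pics/ and viewed, at most 10 in all, crops included, and the job is handed in when it is done.

Besides the shell and the picture viewer there is one more tool, called as name(argument=value, ...) on one line, values as JSON. drive_tool: Moves the arm, as the interface text tells. Its arguments: {"type":"object","properties":{"plan":{"type":"array"},"newtons":{"type":"number"}},"required":["plan"]}

```bash
ls; mkdir -p pics; cat > h.py <<'E'
import numpy as np, cv2
from station import manip
def ij(s):
    f=s["image"].shape[0]/2/np.tan(np.radians(s["fov_y"])/2); return f
def rays(s,uv,T):
    f=ij(s); uv=np.atleast_2d(np.array(uv,float))
    K=np.array([[f,0,s["cx"]],[0,f,s["cy"]],[0,0,1]])
    p=cv2.undistortPoints(uv[:,None],K,np.array([s["k1"],0,0,0.]),).reshape(-1,2)
    d=np.c_[p[:,0],-p[:,1],-np.ones(len(p))]
    return T[:3,3],d@T[:3,:3].T
def plane(s,uv,z,T):
    o,d=rays(s,uv,T); return o+d*((z-o[2])/d[:,2])[:,None]
def depth(s,uv,T):
    o,d=rays(s,uv,T); z=np.array([s["z_map"][int(round(v)),int(round(u))] for u,v in np.atleast_2d(uv)])
    return o+d*z[:,None]
def cloud(s,T):
    h,w=s["z_map"].shape; u,v=np.meshgrid(np.arange(w),np.arange(h))
    o,d=rays(s,np.c_[u.ravel(),v.ravel()],T); return (o+d*s["z_map"].ravel()[:,None]).reshape(h,w,3)
def save(n,im): cv2.imwrite(n,im[:,:,::-1])
E
python3 - <<'E'
from h import *
import pickle
print(manip.finger_overhang, manip.sense())
a=manip.snapshot("side");b=manip.snapshot("top")
pickle.dump((a,b),open("s0.pkl","wb"))
for s in (a,b): print(s["fov_y"],s["cx"],s["cy"],s["k1"],np.round(s["extrinsics"],3).tolist())
save("pics/side0.png",a["image"]);save("pics/top0.png",b["image"])
E
```

```text
pics
0.014 {'t': 0.0, 'q': array([ 1.02952294e+00,  5.28495529e-01,  1.43392488e+00, -3.19690844e-06,
        1.18143739e+00, -1.78475431e-01]), 'qd': array([ 0.00018786, -0.00057325,  0.00150928,  0.00274437, -0.00225481,
       -0.00029306]), 'tau': array([-1.39370106e-03, -4.42351627e+01, -1.78023845e+01, -4.34103595e-04,
        8.33984610e-03, -3.56089311e-05]), 'tcp_pos': array([0.22139456, 0.58371485, 0.2443084 ]), 'tool_rot': array([ 1.80405060e-01,  9.83591750e-01, -1.06054155e-03, -3.97459514e-04]), 'force': array([ 0.17484837,  0.41027399, -0.17316482]), 'ft_torque': array([ 0.06045651, -0.03401524,  0.03002006]), 'gripper_force': 0.0, 'finger_gap': 1.00162405161772}
47.52793404825234 250.9168048318114 190.1719562042721 0.0016561557667265944 [[0.231, 0.716, -0.658, -0.138], [-0.973, 0.168, -0.158, -0.204], [-0.003, 0.677, 0.736, 0.902], [0.0, 0.0, 0.0, 1.0]]
43.29420429435886 257.279839283002 190.8665975449195 0.026642646584176363 [[-0.012, 0.986, -0.164, 0.369], [-1.0, -0.012, 0.002, 0.008], [-0.0, 0.164, 0.986, 1.554], [0.0, 0.0, 0.0, 1.0]]
```

View pics/side0.png

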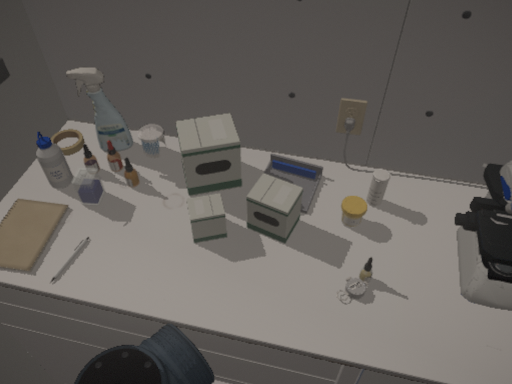

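View pics/top0.png

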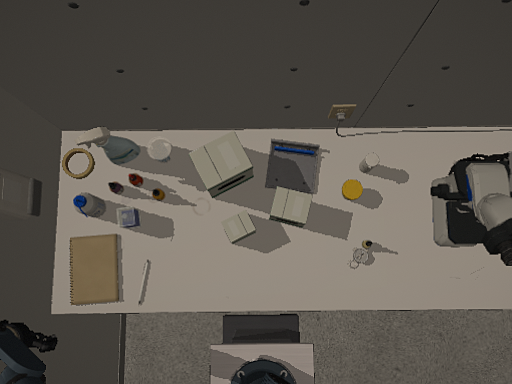

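The side picture shows the middle-sized carton at (275,207), with the holder and its blue plate behind it at (293,178). In the top picture the carton is at (291,206) and the holder at (293,165). The large carton (222,163) and the small one (238,228) are look-alikes.

```bash
python3 - <<'E'
from h import *
import pickle
a,b=pickle.load(open("s0.pkl","rb"))
for n,s in (("side",a),("top",b)):
    C=cloud(s,s["extrinsics"]); z=C[...,2]; X=C[...,0];Y=C[...,1]
    print(n,"table z",np.median(z[(abs(z)<.02)&(X>.4)&(X<.7)]))
    def rect(m,lab):
        m=m.astype(np.uint8); k,L,st,ce=cv2.connectedComponentsWithStats(m)
        for i in range(1,k):
            if st[i,4]<12: continue
            p=C[L==i]; r=cv2.minAreaRect((p[:,:2]*1000).astype(np.float32))
            print(lab,n,"px",ce[i].round(),st[i,4],"c",np.round(r[0]),"size",np.round(r[1]),"ang",round(r[2],1),"z",np.percentile(p[:,2],[10,50,90]).round(4))
    rect((z>.11)&(z<.14)&(X>.3)&(X<.8)&(abs(Y)<.25),"cartontop")
    rect((z>.028)&(z<.045)&(X>.5)&(X<.85)&(Y<.15)&(Y>-.3),"wall")
    im=s["image"].astype(int); blue=(im[...,2]>im[...,0]+40)&(X>.5)&(X<.85)&(Y<.15)&(Y>-.3)
    rect(blue,"blue")
    rect((z>.045)&(z<.11)&(X>.3)&(X<.8)&(Y<.35)&(Y>-.4),"mid")
E
```

```text
side table z -0.0004005119687761072
cartontop side px [211. 159.] 489 c [641.  89.] size [ 14. 149.] ang 24.8 z [0.1133 0.1253 0.1372]
cartontop side px [274. 194.] 1450 c [565. -92.] size [111.  93.] ang 75.0 z [0.1191 0.1241 0.1261]
wall side px [291. 145.] 446 c [841. -86.] size [ 12. 315.] ang 0.5 z [0.0297 0.0367 0.0432]
wall side px [353. 155.] 73 c [ 840. -275.] size [50.  8.] ang 89.3 z [0.0305 0.037  0.0427]
wall side px [296. 162.] 190 c [ 781. -116.] size [157.  16.] ang 81.7 z [0.0293 0.0341 0.0372]
wall side px [294. 167.] 125 c [ 759. -113.] size [128.  17.] ang 81.8 z [0.0294 0.0325 0.0349]
wall side px [214. 183.] 239 c [642.  86.] size [  9. 144.] ang 28.0 z [0.03   0.0361 0.0428]
wall side px [272. 226.] 208 c [ 535. -106.] size [ 68. 137.] ang 23.8 z [0.0303 0.037  0.0433]
wall side px [348. 218.] 69 c [ 603. -277.] size [47. 14.] ang 56.9 z [0.0303 0.036  0.0436]
blue side px [293. 166.] 85 c [ 767. -114.] size [129.  26.] ang 82.5 z [0.025  0.0328 0.035 ]
mid side px [150. 134.] 451 c [754. 313.] size [77. 74.] ang 7.6 z [0.0616 0.081  0.0833]
mid side px [128. 1
[... 1445 characters left out ...]
0 c [756. 310.] size [75. 73.] ang 1.4 z [0.0758 0.08   0.0844]
mid top px [370. 161.] 207 c [ 704. -346.] size [42. 43.] ang 17.6 z [0.0616 0.103  0.108 ]
mid top px [231. 183.] 187 c [640.  86.] size [  4. 147.] ang 26.2 z [0.0508 0.0786 0.1044]
mid top px [352. 189.] 342 c [ 620. -291.] size [64. 63.] ang 10.0 z [0.0609 0.0655 0.0697]
mid top px [157. 193.] 85 c [618. 321.] size [32. 30.] ang 74.3 z [0.0467 0.054  0.0928]
mid top px [238. 226.] 679 c [508.  65.] size [70. 84.] ang 26.2 z [0.09   0.0944 0.0985]
mid top px [287. 220.] 88 c [523. -83.] size [107.   2.] ang 75.4 z [0.0493 0.0763 0.1015]
mid top px [368. 243.] 30 c [ 453. -334.] size [12. 16.] ang 81.2 z [0.0462 0.0603 0.0866]
```

drive_tool(plan=[[-0.041,-0.027,0,0,0,0,0],[-0.041,-0.027,0,0,0,0,0],[-0.041,-0.027,0,0,0,0,0],[-0.041,-0.027,0,0,0,0,0],[-0.041,-0.027,0,0,0,0,0],[-0.041,-0.027,0,0,0,0,0],[-0.041,-0.027,0,0,0,0,0],[-0.023,-0.042,0,0,0,0,0],[-0.023,-0.042,0,0,0,0,0],[-0.023,-0.042,0,0,0,0,0]], newtons=30)

```text
t: 1.1
tcp_pos: [0.4427, 0.1616, 0.245]
tool_rot: [0.18, 0.984, -0.0, -0.0]
force: [0.9, -0.2, -0.9]
finger_gap: 0.502
gripper_force: 0.0
```

drive_tool(plan=[[-0.023,-0.042,0,0,0,0,0],[-0.023,-0.042,0,0,0,0,0],[-0.023,-0.042,0,0,0,0,0],[-0.023,-0.042,0,0,0,0,0],[-0.023,-0.042,0,0,0,0,0],[0,0,0,0,0,-6.4,0],[0,0,0,0,0,-6.4,0],[0,0,0,0,0,0,0],[0,0,0,0,0,0,0]])

```text
t: 2.0
tcp_pos: [0.4755, -0.0735, 0.2451]
tool_rot: [0.071, 0.997, 0.0, -0.0]
force: [-0.4, 0.6, -0.7]
finger_gap: 0.499
gripper_force: 0.0
```

```bash
python3 - <<'E'
from h import *
from scipy.spatial.transform import Rotation as Ro
st=manip.sense(); s=manip.snapshot("wrist")
T=np.eye(4);T[:3,:3]=Ro.from_quat(st["tool_rot"]).as_matrix();T[:3,3]=st["tcp_pos"];T=T@s["mount"]
print("fo",manip.finger_overhang, "mount",np.round(s["mount"],3).tolist())
C=cloud(s,T);z=C[...,2]
save("pics/w1.png",s["image"])
ok=s["z_map"]>0.05
for lab,m in (("carton",(z>.119)&(z<.131)),("lip/rail",(z>.0095)&(z<.0145)&(C[...,0]>.55)),("wall",(z>.03)&(z<.042)&(C[...,0]>.7))):
    m=(m&ok).astype(np.uint8);k,L,S,ce=cv2.connectedComponentsWithStats(m)
    for i in range(1,k):
        if S[i,4]<150: continue
        p=C[L==i];r=cv2.minAreaRect((p[:,:2]*1000).astype(np.float32));print(lab,ce[i].round(),S[i,4],np.round(r[0]),np.round(r[1]),round(r[2],1),np.median(p[:,2]).round(4))
E
```

```text
fo 0.014 mount [[0.0, 0.947, 0.321, 0.083], [1.0, -0.0, -0.0, 0.001], [-0.0, 0.321, -0.947, -0.127], [0.0, 0.0, 0.0, 1.0]]
carton [251. 284.] 8348 [564. -91.] [110.  91.] 75.3 0.1234
carton [478. 314.] 837 [625. 118.] [ 4. 72.] 26.6 0.1249
lip/rail [404. 264.] 314 [637.  93.] [  4. 142.] 27.0 0.012
lip/rail [254. 355.] 265 [ 753. -111.] [129.   4.] 81.9 0.0121
```

View pics/w1.png

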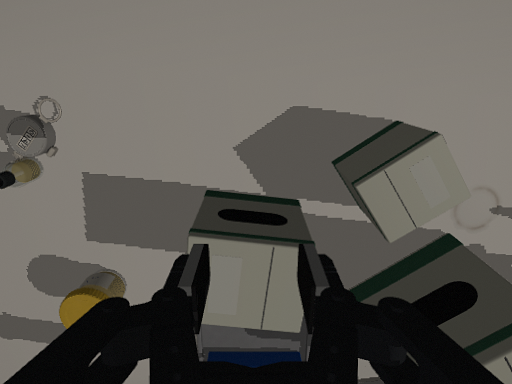

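The wrist picture shows the carton between the fingers, with its slot at (252,217) and top face around (260,285). The blue plate is at (253,357). The carton and plate poses agree with the fixed cameras to about 2 mm.

drive_tool(plan=[[0,-0.007,0,0,-7.5,0,0],[0,0,0,0,-7.5,0,0],[0,0,0,0,-7.5,0,0],[0,0,0,0,-7.5,0,0],[0,0,0,0,-7.5,0,0],[0,0,0,0,-7.5,0,0],[0,0,0,0,0,0,0]])

```text
t: 2.75
tcp_pos: [0.4842, -0.0669, 0.2592]
tool_rot: [0.063, 0.95, -0.008, 0.304]
force: [0.1, 0.5, -0.0]
finger_gap: 0.503
gripper_force: 0.0
```

```bash
python3 -c "
from h import *
from scipy.spatial.transform import Rotation as Ro
s=manip.sense();print(s['q'].round(3),s['tcp_pos'].round(4),Ro.from_quat(s['tool_rot']).as_matrix().round(3).tolist())"
```

```text
[-0.509  0.198  2.176  0.908  0.303 -2.761] [ 0.4842 -0.0669  0.2592] [[-0.807, 0.125, 0.578], [0.116, 0.992, -0.053], [-0.58, 0.024, -0.815]]
```

drive_tool(plan=[[0,0,0,0,0,8.57,0],[0,0,0,0,0,8.57,0],[0,0,0,0,0,8.57,0],[0,0,0,0,0,8.57,0],[0,0,0,0,0,8.57,0],[0,0,0,0,0,8.57,0],[0,0,0,0,0,8.57,0],[0,0,0,0,0,8.57,0],[0,0,0,0,0,8.57,0],[0,0,0,0,0,8.57,0]])

```text
t: 3.75
tcp_pos: [0.4858, -0.0681, 0.2594]
tool_rot: [0.694, 0.652, 0.201, 0.228]
force: [-0.6, -0.8, -0.0]
finger_gap: 0.498
gripper_force: 0.0
```

drive_tool(plan=[[0,0,0,0,0,8.57,0],[0,0,0,0,0,8.57,0],[0,0,0,0,0,8.57,0],[0,0,0,0,0,8.57,0],[0,0,0,0,0,8.57,0],[0,0,0,0,0,8.57,0],[0,0,0,0,0,8.57,0],[0,0,0,0,0,8.57,0],[0,0,0,0,0,8.57,0],[0,0,0,0,0,8.57,0]])

```text
t: 4.75
tcp_pos: [0.4858, -0.0681, 0.2594]
tool_rot: [0.953, 0.006, 0.303, 0.03]
force: [-0.4, 0.3, 0.5]
finger_gap: 0.504
gripper_force: 0.0
```

drive_tool(plan=[[0,0,0,0,0,8.57,0],[0,0,0,0,4,0,0],[0,0,0,0,4,0,0],[0,0,0,0,0,0,0]])

```text
t: 5.15
tcp_pos: [0.4861, -0.0637, 0.2585]
tool_rot: [0.94, -0.06, 0.337, 0.003]
force: [-0.3, 0.1, -0.7]
finger_gap: 0.5
gripper_force: 0.0
```

```bash
cat > pose.py <<'E'
from h import *
from scipy.spatial.transform import Rotation as Ro
O=np.array([.6295,-.095,0]); A=np.radians(-8.0); H=np.array([[np.cos(A),-np.sin(A),0],[np.sin(A),np.cos(A),0],[0,0,1]])
def show():
    s=manip.sense();R=Ro.from_quat(s['tool_rot']).as_matrix()
    print('t',round(s['t'],2),'q',s['q'].round(3),'tcp_h(mm)',((s['tcp_pos']-O)@H*1000).round(1),'F_h',(s['force']@H).round(1))
    G=H.T@R; print('tool axes in holder (cols):',G.round(3).tolist(),'tilt',np.degrees(np.arctan2(G[0,2],-G[2,2])).round(1))
    return s,R
def turn(s,R,tilt):  # rotvec in tool frame to camera-up pose with this tilt (deg)
    t=np.radians(tilt); z=np.array([np.sin(t),0,-np.cos(t)]); y=np.array([0,-1,0]); G=np.c_[np.cross(y,z),y,z]
    print('turn to',tilt,np.degrees((Ro.from_matrix(R.T@H@G)).as_rotvec()).round(2))
def shift(s,R,p): # holder mm target -> tool shift m
    print('shift to',p,(R.T@(H@(np.array(p)/1000)+O-s['tcp_pos'])).round(4))
E
python3 -c "
from pose import *
s,R=show();turn(s,R,40);shift(s,R,[-150,-6.5,150])"
```

```text
t 5.15 q [-0.529  0.212  2.223  1.329  0.292 -0.056] tcp_h(mm) [-146.3   11.   258.5] F_h [-0.3  0.  -0.7]
tool axes in holder (cols): [[0.774, 0.025, 0.633], [-0.003, -0.999, 0.043], [0.633, -0.035, -0.773]] tilt 39.3
turn to 40 [-2.47  0.7  -0.18]
shift to [-150, -6.5, 150] [-0.0715  0.0212  0.0808]
```

drive_tool(plan=[[-0.009,0.0027,0.0101,0,0,0,0],[-0.009,0.0027,0.0101,0,0,0,0],[-0.009,0.0027,0.0101,0,0,0,0],[-0.009,0.0027,0.0101,0,0,0,0],[-0.009,0.0027,0.0101,0,0,0,0],[-0.009,0.0027,0.0101,0,0,0,0],[-0.009,0.0027,0.0101,0,0,0,0],[-0.009,0.0027,0.0101,0,0,0,0],[0,0,0,-2.5,0.7,-0.2,0],[0,0,0,0,0,0,0]])

```text
t: 6.15
tcp_pos: [0.4809, -0.0803, 0.1496]
tool_rot: [0.937, -0.064, 0.342, 0.023]
force: [0.6, 0.1, 0.6]
finger_gap: 0.504
gripper_force: 0.0
```

```bash
python3 -c "
from pose import *
s,R=show();turn(s,R,40);shift(s,R,[-150,-6.5,60])"
```

```text
t 6.15 q [-0.555  0.558  2.365  2.57   0.506 -1.385] tcp_h(mm) [-149.2   -6.1  149.6] F_h [0.6 0.2 0.6]
tool axes in holder (cols): [[0.765, 0.003, 0.644], [0.001, -1.0, 0.003], [0.644, -0.001, -0.765]] tilt 40.1
turn to 40 [-0.16 -0.06  0.08]
shift to [-150, -6.5, 60] [-0.0583  0.0005  0.0681]
```

drive_tool(plan=[[-0.0097,0,0.0113,0,0,0,0],[-0.0097,0,0.0113,0,0,0,0],[-0.0097,0,0.0113,0,0,0,0],[-0.0097,0,0.0113,0,0,0,0],[-0.0097,0,0.0113,0,0,0,0],[-0.0097,0,0.0113,0,0,0,0],[0,0,0,0,0,0,0]])

```text
t: 6.85
tcp_pos: [0.4807, -0.081, 0.0595]
tool_rot: [0.937, -0.065, 0.342, 0.022]
force: [-0.2, -0.5, 0.4]
finger_gap: 0.5
gripper_force: 0.0
```

```bash
python3 -c "
from pose import *
s,R=show();turn(s,R,40);shift(s,R,[-125,-6.5,60]);shift(s,R,[-115,-6.5,60])
w=manip.snapshot('wrist');save('pics/w2.png',w['image'])"
```

```text
t 6.85 q [-0.559  0.886  2.404  2.776  0.838 -1.648] tcp_h(mm) [-149.3   -6.8   59.5] F_h [-0.1 -0.6  0.4]
tool axes in holder (cols): [[0.765, 0.002, 0.645], [-0.0, -1.0, 0.004], [0.645, -0.003, -0.765]] tilt 40.1
turn to 40 [-0.22 -0.13 -0.01]
shift to [-125, -6.5, 60] [ 0.0189 -0.0003  0.0153]
shift to [-115, -6.5, 60] [ 0.0265 -0.0003  0.0218]
```

View pics/w2.png

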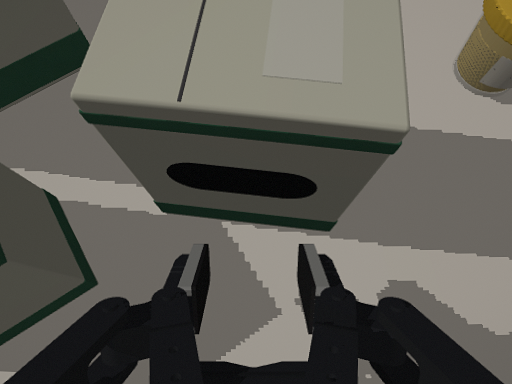

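The carton's slotted face is square in view: slot at (242,180), lower edge from (160,208) to (335,226). The fingertips at (205,245) and (302,245) straddle its middle, so I can push.

drive_tool(plan=[[0.0031,0,0.0026,0,0,0,0],[0.0031,0,0.0026,0,0,0,0],[0.0031,0,0.0026,0,0,0,0],[0.0031,0,0.0026,0,0,0,0],[0.0031,0,0.0026,0,0,0,0],[0.0023,0,0.0019,0,0,0,0],[0.0023,0,0.0019,0,0,0,0],[0.0023,0,0.0019,0,0,0,0],[0.0023,0,0.0019,0,0,0,0],[0.0023,0,0.0019,0,0,0,0]])

```text
t: 7.9
tcp_pos: [0.5141, -0.0867, 0.061]
tool_rot: [0.937, -0.065, 0.342, 0.025]
force: [-1.6, -0.2, 0.3]
finger_gap: 0.502
gripper_force: 1.0
```

```bash
cat > look.py <<'E'
from pose import *
def cart(s,T,lab):
    C=cloud(s,T); P=(C-O)@H; P[...,2]=C[...,2]
    m=(s["z_map"]>.05)&(P[...,2]>.117)&(P[...,2]<.132)&(abs(P[...,0]+.045)<.09)&(abs(P[...,1])<.08)
    k,L,S,ce=cv2.connectedComponentsWithStats(m.astype(np.uint8)); i=1+np.argmax(S[1:,4])
    r=cv2.minAreaRect((P[L==i][:,:2]*1000).astype(np.float32)); print(lab,np.round(r[0],1),np.round(r[1],1),'ang',round(r[2],1),'z',np.median(P[L==i][:,2]).round(4))
def looks():
    for n in("side","top"):
        s=manip.snapshot(n);cart(s,s["extrinsics"],n)
E
python3 -c "
from look import *
show();looks()"
```

```text
t 7.9 q [-0.513  0.835  2.309  2.772  0.702 -1.576] tcp_h(mm) [-115.5   -7.9   61. ] F_h [-1.5 -0.4  0.3]
tool axes in holder (cols): [[0.765, 0.0, 0.644], [0.002, -1.0, -0.002], [0.644, 0.002, -0.765]] tilt 40.1
side [-55.4 -22.4] [74.3 93.8] ang 87.8 z 0.1244
top [-13.7 -49.1] [36.4 16.4] ang 59.1 z 0.1248
```

drive_tool(plan=[[0.0015,0,0.0013,0,0,0,0],[0.0015,0,0.0013,0,0,0,0],[0.0015,0,0.0013,0,0,0,0],[0.0015,0,0.0013,0,0,0,0],[0.0015,0,0.0013,0,0,0,0]])

```text
t: 8.5
tcp_pos: [0.5241, -0.0881, 0.061]
tool_rot: [0.937, -0.065, 0.342, 0.025]
force: [-2.6, 0.3, 1.5]
finger_gap: 0.499
gripper_force: 1.2
```

drive_tool(plan=[[0.0008,0,0.0006,0,0,0,0],[0.0008,0,0.0006,0,0,0,0],[0.0008,0,0.0006,0,0,0,0]])

```text
t: 8.8
tcp_pos: [0.5252, -0.0879, 0.0609]
tool_rot: [0.938, -0.065, 0.34, 0.025]
force: [-8.4, 0.1, 5.3]
finger_gap: 0.499
gripper_force: 4.3
```

```bash
python3 - <<'E'
from look import *
st,R=show(); s=manip.snapshot("wrist")
T=np.eye(4);T[:3,:3]=R;T[:3,3]=st["tcp_pos"];T=T@s["mount"]
cart(s,T,"wrist")
a=manip.snapshot("side");cart(a,a["extrinsics"],"side")
save("pics/w3.png",np.hstack([s["image"][:,:,:],a["image"][90:290,160:400].repeat(1,0)][:1]))
# slope of face's lower front edge on table: green band lower boundary
E
```

```text
t 8.8 q [-0.499  0.824  2.277  2.766  0.658 -1.55 ] tcp_h(mm) [-104.2   -7.4   60.9] F_h [-8.3 -1.   5.3]
tool axes in holder (cols): [[0.767, -0.0, 0.641], [0.001, -1.0, -0.002], [0.641, 0.002, -0.767]] tilt 39.9
wrist [-51.4  -0.4] [109.9  80.6] ang 89.8 z 0.1236
side [-45.7 -20.6] [71.9 93.4] ang 89.9 z 0.1246
```

View pics/w3.png

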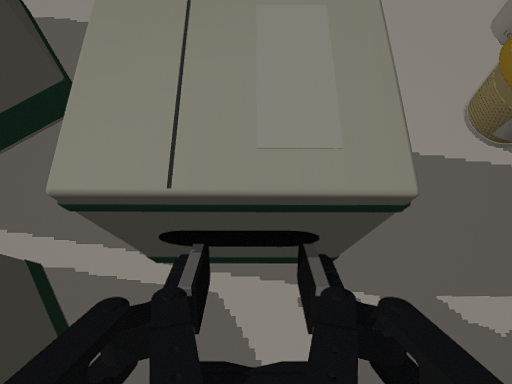

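The picture shows the carton square to the tool: its top edge is level from (50,192) to (415,192), and both fingertips sit at mid-face. Depth gives 0.2° askew and the +x face at the lip. Next I raise the fingers and tip it.

drive_tool(plan=[[-0.0046,0,-0.0038,0,0,0,0],[-0.0046,0,-0.0038,0,0,0,0],[0.0073,0,-0.0087,0,0,0,0],[0.0073,0,-0.0087,0,0,0,0],[0.0073,0,-0.0087,0,0,0,0],[0.0073,0,-0.0087,0,0,0,0],[0.0073,0,-0.0087,0,0,0,0],[0,0,0,0,0,0,0]])

```text
t: 9.7
tcp_pos: [0.5158, -0.087, 0.1193]
tool_rot: [0.936, -0.064, 0.344, 0.026]
force: [-0.5, 0.9, -0.8]
finger_gap: 0.501
gripper_force: 0.0
```

drive_tool(plan=[[0.0031,0,0.0026,0,0,0,0],[0.0031,0,0.0026,0,0,0,0],[0.0023,0,0.0019,0,0,0,0],[0.0023,0,0.0019,0,0,0,0]])

```text
t: 10.1
tcp_pos: [0.5281, -0.0882, 0.117]
tool_rot: [0.938, -0.065, 0.341, 0.025]
force: [-4.4, 0.0, 2.7]
finger_gap: 0.503
gripper_force: 2.2
```

drive_tool(plan=[[0.006,0,0.0015,0,0,0,0],[0.006,0,0.0012,0,0,0,0],[0.006,0,0.0011,0,0,0,0],[0.006,0,0.0011,0,0,0,0]])

```text
t: 10.5
tcp_pos: [0.5511, -0.0916, 0.1303]
tool_rot: [0.937, -0.065, 0.343, 0.025]
force: [-2.0, 0.4, 1.9]
finger_gap: 0.496
gripper_force: 1.3
```

```bash
python3 -c "
from look import *
show();s=manip.snapshot('side');save('pics/s4.png',cv2.resize(s['image'][110:270,180:400],None,fx=3,fy=3))"
```

```text
t 10.5 q [-0.475  0.617  2.194  2.571  0.401 -1.3  ] tcp_h(mm) [-78.1  -7.6 130.3] F_h [-2.1  0.1  1.9]
tool axes in holder (cols): [[0.764, 0.001, 0.645], [0.003, -1.0, -0.002], [0.645, 0.003, -0.764]] tilt 40.2
```

View pics/s4.png

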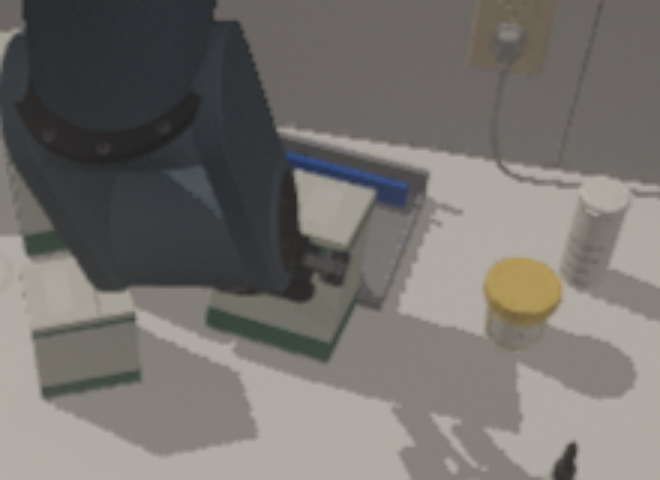

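The picture shows the carton tilting over the lip: green lower edge from (210,315) to (328,350), with the fingers high on the slotted face near (320,265). It is moving as intended.

drive_tool(plan=[[0.006,0,0.0011,0,0,0,0],[0.006,0,0.0011,0,0,0,0],[0.006,0,0.0011,0,0,0,0],[0.006,0,0.0011,0,0,0,0],[0.005,0,0.0025,0,0,0,0],[0.005,0,0.0025,0,0,0,0],[0.005,0,0.0025,0,0,0,0],[0.005,0,0.0025,0,0,0,0]])

```text
t: 11.35
tcp_pos: [0.5934, -0.0977, 0.147]
tool_rot: [0.937, -0.065, 0.342, 0.025]
force: [-0.7, 0.0, 0.1]
finger_gap: 0.498
gripper_force: 0.1
```

```bash
python3 - <<'E'
from look import *
show()
for n in ("side","top"):
    s=manip.snapshot(n); P=(cloud(s,s["extrinsics"])-O)@H*1000
    m=(s["z_map"]>.1)&(P[...,0]>-110)&(P[...,0]<140)&(abs(P[...,1])<75)&(P[...,2]>60)
    for x in range(-100,140,20):
        k=m&(abs(P[...,0]-x)<10); 
        if k.sum()>5: print(n,x,k.sum(),np.percentile(P[k][:,2],[10,50,90]).round())
E
```

```text
t 11.35 q [-0.44   0.588  2.077  2.376  0.276 -1.059] tcp_h(mm) [-35.4  -7.7 147. ] F_h [-0.7 -0.1  0.1]
tool axes in holder (cols): [[0.765, 0.0, 0.644], [0.002, -1.0, -0.002], [0.644, 0.003, -0.765]] tilt 40.1
side -100 108 [207. 216. 224.]
side -80 209 [ 61.  66. 217.]
side -60 625 [70. 83. 96.]
side -40 392 [ 97. 107. 122.]
side -20 52 [ 72. 116. 152.]
side 0 61 [ 74. 138. 148.]
side 20 62 [ 76. 126. 134.]
side 40 51 [ 90. 116. 124.]
side 60 24 [104. 109. 110.]
top -100 242 [214. 269. 287.]
top -80 223 [209. 219. 263.]
top -60 218 [171. 191. 207.]
top -40 202 [104. 121. 180.]
top -20 284 [129. 143. 153.]
top 0 215 [139. 145. 151.]
top 20 206 [125. 131. 138.]
top 40 197 [110. 118. 124.]
top 60 117 [102. 107. 112.]
```

drive_tool(plan=[[0.004,0,0.0035,0,0,0,0],[0.004,0,0.0035,0,0,0,0],[0.004,0,0.0035,0,0,0,0],[0.004,0,0.0035,0,0,0,0],[0.004,0,0.0035,0,0,0,0],[0,0,0,0,0,0,0],[0,0,0,0,0,0,0]])

```text
t: 12.15
tcp_pos: [0.6191, -0.1012, 0.1463]
tool_rot: [0.937, -0.065, 0.342, 0.025]
force: [0.4, 0.9, -0.9]
finger_gap: 0.501
gripper_force: 0.0
```

```bash
python3 - <<'E'
from look import *
show()
for n in ("side","top"):
    s=manip.snapshot(n); P=(cloud(s,s["extrinsics"])-O)@H*1000
    m=(s["z_map"]>.1)&(P[...,0]>-110)&(P[...,0]<140)&(abs(P[...,1])<75)&(P[...,2]>40)
    for x in range(-100,140,20):
        k=m&(abs(P[...,0]-x)<10); 
        if k.sum()>5: print(n,x,k.sum(),np.percentile(P[k][:,2],[10,50,90]).round())
E
```

```text
t 12.15 q [-0.422  0.603  2.013  2.277  0.236 -0.94 ] tcp_h(mm) [ -9.5  -7.6 146.3] F_h [ 0.3  0.9 -0.9]
tool axes in holder (cols): [[0.765, 0.0, 0.644], [0.002, -1.0, -0.002], [0.644, 0.003, -0.765]] tilt 40.1
side -100 49 [226. 246. 260.]
side -80 62 [206. 217. 238.]
side -60 107 [185. 215. 222.]
side -40 393 [44. 59. 85.]
side -20 656 [ 69.  95. 108.]
side 0 131 [ 70. 105. 107.]
side 20 66 [ 60. 101. 104.]
side 40 31 [ 49.  77. 101.]
side 60 46 [54. 95. 99.]
side 80 96 [74. 95. 97.]
side 100 36 [90. 94. 95.]
top -100 175 [274. 299. 313.]
top -80 208 [217. 276. 289.]
top -60 242 [211. 221. 268.]
top -40 203 [175. 198. 214.]
top -20 149 [100. 165. 186.]
top 0 195 [ 98. 103. 152.]
top 20 212 [ 96. 100. 105.]
top 40 230 [ 94.  98. 102.]
top 60 222 [ 93.  96. 100.]
top 80 215 [91. 95. 98.]
top 100 130 [89. 93. 97.]
```

drive_tool(plan=[[-0.0126,0,-0.0106,0,0,0,0],[-0.0126,0,-0.0106,0,0,0,0],[-0.0126,0,-0.0106,0,0,0,0],[-0.0126,0,-0.0106,0,0,0,0],[0,0,0,0,0,0,0]])

```text
t: 12.75
tcp_pos: [0.5512, -0.0912, 0.1457]
tool_rot: [0.938, -0.066, 0.34, 0.025]
force: [-1.3, 0.5, 0.2]
finger_gap: 0.505
gripper_force: 0.0
```

```bash
python3 - <<'E'
from look import *
st,R=show(); s=manip.snapshot("wrist")
T=np.eye(4);T[:3,:3]=R;T[:3,3]=st["tcp_pos"];T=T@s["mount"]
P=(cloud(s,T)-O)@H*1000; ok=s["z_map"]>.12
m=ok&(P[...,2]>88)&(P[...,2]<115)&(abs(P[...,1])<90)&(P[...,0]>-70)&(P[...,0]<140)
r=cv2.minAreaRect(P[m][:,:2].astype(np.float32));print("top",np.round(r[0]),np.round(r[1]),round(r[2],1),m.sum())
A_=np.c_[P[m],np.ones(m.sum())];c,*_=np.linalg.lstsq(A_[:,[0,1,3]],P[m][:,2],rcond=None);print("plane",c)
e=ok&(P[...,2]>15)&(P[...,2]<85)&(abs(P[...,1])<50)&(P[...,0]>-70)&(P[...,0]<0)
for z in (20,40,60,80):
    k=e&(abs(P[...,2]-z)<8);print(z,k.sum(),np.median(P[k],0).round(1) if k.any() else 0)
save("pics/w5.png",s["image"])
E
```

```text
t 12.75 q [-0.473  0.572  2.182  2.487  0.349 -1.206] tcp_h(mm) [-78.1  -7.2 145.7] F_h [-1.4  0.3  0.2]
tool axes in holder (cols): [[0.768, -0.001, 0.641], [0.0, -1.0, -0.002], [0.641, 0.002, -0.768]] tilt 39.9
top [37. -0.] [111. 127.] 89.9 23453
plane [-7.14120559e-02  6.63712944e-04  1.00254070e+02]
20 573 [-31.7   0.4  22.1]
40 867 [-30.   -0.9  40.2]
60 1080 [-28.1   0.2  60.2]
80 1090 [-26.4  -0.1  78.7]
```

View pics/w5.png

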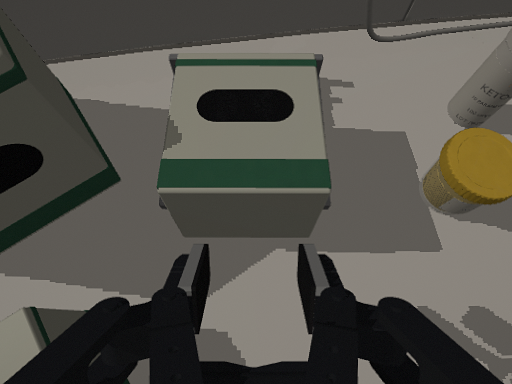

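The carton now lies slot-up: slot at (245,105), near end face between rows 190 and 236. It is centred between the rails, square to within 0.1°, and its toe hangs about 33 mm out from the lip. Next I lower the fingers behind the near end and push it on.

drive_tool(plan=[[-0.0082,-0.007,0.0097,0,0,0,0],[-0.0082,0,0.0097,0,0,0,0],[-0.0082,0,0.0097,0,0,0,0],[-0.0082,0,0.0097,0,0,0,0],[-0.0082,0,0.0097,0,0,0,0],[-0.0082,0,0.0097,0,0,0,0],[-0.0082,0,0.0097,0,0,0,0],[-0.0082,0,0.0097,0,0,0,0],[-0.0082,0,0.0097,0,0,0,0],[0,0,0,0,0,0,0]])

```text
t: 13.8
tcp_pos: [0.5557, -0.0857, 0.0306]
tool_rot: [0.937, -0.065, 0.342, 0.025]
force: [0.2, 0.2, -0.2]
finger_gap: 0.497
gripper_force: 0.0
```

```bash
python3 -c "
from pose import *
s,R=show();turn(s,R,40);shift(s,R,[-45,0,32])"
```

```text
t 13.8 q [-0.455  0.891  2.199  2.808  0.651 -1.548] tcp_h(mm) [-74.4  -1.1  30.6] F_h [ 0.2  0.2 -0.2]
tool axes in holder (cols): [[0.765, 0.0, 0.644], [0.002, -1.0, -0.001], [0.644, 0.002, -0.765]] tilt 40.1
turn to 40 [ 0.08 -0.1   0.1 ]
shift to [-45, 0, 32] [ 0.0234 -0.001   0.0178]
```

drive_tool(plan=[[0.0031,0,0.0026,0,0,0,0],[0.0031,0,0.0026,0,0,0,0],[0.0031,0,0.0026,0,0,0,0],[0.0031,0,0.0026,0,0,0,0],[0.0031,0,0.0026,0,0,0,0],[0.0031,0,0.0026,0,0,0,0],[0.0031,0,0.0026,0,0,0,0],[0.0023,0,0.0019,0,0,0,0],[0.0023,0,0.0019,0,0,0,0],[0.0023,0,0.0019,0,0,0,0]])

```text
t: 14.8
tcp_pos: [0.5909, -0.0903, 0.0318]
tool_rot: [0.938, -0.065, 0.341, 0.025]
force: [-0.8, 0.3, -0.8]
finger_gap: 0.503
gripper_force: 0.7
```

drive_tool(plan=[[0.0023,0,0.0019,0,0,0,0],[0.0023,0,0.0019,0,0,0,0],[0.0023,0,0.0019,0,0,0,0],[0.0023,0,0.0019,0,0,0,0],[0.0023,0,0.0019,0,0,0,0],[0,0,0,0,0,0,0]])

```text
t: 15.4
tcp_pos: [0.6072, -0.0929, 0.0328]
tool_rot: [0.937, -0.065, 0.343, 0.025]
force: [-1.2, -0.7, 0.8]
finger_gap: 0.498
gripper_force: 0.1
```

drive_tool(plan=[[0.0015,0,0.0013,0,0,0,0],[0.0015,0,0.0013,0,0,0,0],[0.0015,0,0.0013,0,0,0,0],[0.0015,0,0.0013,0,0,0,0]])

```text
t: 15.8
tcp_pos: [0.6142, -0.0937, 0.0322]
tool_rot: [0.937, -0.065, 0.342, 0.025]
force: [-2.2, 0.2, -0.2]
finger_gap: 0.497
gripper_force: 0.9
```

drive_tool(plan=[[0.0015,0,0.0013,0,0,0,0],[0.0015,0,0.0013,0,0,0,0],[0,0,0,0,0,0,0]])

```text
t: 16.1
tcp_pos: [0.6173, -0.094, 0.032]
tool_rot: [0.937, -0.065, 0.341, 0.025]
force: [-3.7, 1.3, 1.4]
finger_gap: 0.501
gripper_force: 2.3
```

```bash
cat > near.py <<'E'
from pose import *
st,R=show(); s=manip.snapshot("wrist")
T=np.eye(4);T[:3,:3]=R;T[:3,3]=st["tcp_pos"];T=T@s["mount"]
P=(cloud(s,T)-O)@H*1000; ok=s["z_map"]>.12
m=ok&(P[...,2]>85)&(P[...,2]<115)&(abs(P[...,1])<90)&(P[...,0]>-70)&(P[...,0]<145)
r=cv2.minAreaRect(P[m][:,:2].astype(np.float32));print("top",np.round(r[0],1),np.round(r[1]),round(r[2],1),m.sum())
c,*_=np.linalg.lstsq(np.c_[P[m][:,:2],np.ones(m.sum())],P[m][:,2],rcond=None);print("plane",c.round(4))
e=ok&(P[...,2]>45)&(P[...,2]<80)&(abs(P[...,1])<20)&(P[...,0]>-50)&(P[...,0]<40)
print("end face",np.median(P[e],0).round(1) if e.any() else None)
E
python3 near.py
```

```text
t 16.1 q [-0.408  0.864  2.04   2.761  0.472 -1.438] tcp_h(mm) [-12.3  -0.7  32. ] F_h [-3.8  0.8  1.4]
tool axes in holder (cols): [[0.766, 0.0, 0.643], [0.002, -1.0, -0.002], [0.643, 0.002, -0.766]] tilt 40.0
top [76.7 -0.2] [  5. 109.] 0.5 401
plane [-3.25000e-02 -7.00000e-04  9.80198e+01]
end face [ 3.  -0.1 57.7]
```

drive_tool(plan=[[0.0012,0,0.001,0,0,0,0],[0.0012,0,0.001,0,0,0,0],[0.0012,0,0.001,0,0,0,0],[0,0,0,0,0,0,0]])

```text
t: 16.55
tcp_pos: [0.621, -0.0944, 0.0317]
tool_rot: [0.938, -0.065, 0.34, 0.025]
force: [-7.0, 0.6, 2.8]
finger_gap: 0.502
gripper_force: 3.6
```

drive_tool(plan=[[0.0008,0,0.0006,0,0,0,0],[0.0008,0,0.0006,0,0,0,0],[0.0008,0,0.0006,0,0,0,0],[0,0,0,0,0,0,0]])

```text
t: 16.95
tcp_pos: [0.6226, -0.0946, 0.0304]
tool_rot: [0.939, -0.065, 0.338, 0.025]
force: [-6.3, 0.7, -1.6]
finger_gap: 0.501
gripper_force: 3.2
```

```bash
python3 near.py
```

```text
t 16.95 q [-0.404  0.864  2.023  2.752  0.449 -1.423] tcp_h(mm) [-6.9 -0.6 30.4] F_h [-6.4 -0.2 -1.6]
tool axes in holder (cols): [[0.77, -0.0, 0.638], [0.001, -1.0, -0.002], [0.638, 0.002, -0.77]] tilt 39.6
top [ 83.2 -44.4] [0. 0.] 0.0 1
plane [ 0.8788 -0.4687  0.0106]
end face [ 7.9 -0.  56.5]
```

drive_tool(plan=[[-0.0006,0,0.0018,0,0,0,0],[-0.0009,0,0.0017,0,0,0,0],[-0.0013,0,0.0015,0,0,0,0],[0,0,0,0,0,0,0]])

```text
t: 17.4
tcp_pos: [0.6231, -0.0947, 0.0242]
tool_rot: [0.939, -0.066, 0.337, 0.024]
force: [-7.2, 0.2, -2.5]
finger_gap: 0.501
gripper_force: 3.6
```

```bash
python3 near.py
```

```text
t 17.4 q [-0.403  0.878  2.019  2.76   0.457 -1.431] tcp_h(mm) [-6.4 -0.6 24.2] F_h [-7.1 -0.8 -2.5]
tool axes in holder (cols): [[0.771, -0.001, 0.636], [0.001, -1.0, -0.002], [0.636, 0.002, -0.771]] tilt 39.5
top [0. 0.] [0. 0.] 0.0 0
plane [0. 0. 0.]
end face [ 6.9 -0.  52.4]
```

```bash
cat > tops.py <<'E'
from pose import *
for n in ("side","top"):
    s=manip.snapshot(n); P=(cloud(s,s["extrinsics"])-O)@H*1000
    m=(s["z_map"]>.1)&(P[...,2]>85)&(P[...,2]<112)&(abs(P[...,1])<53)
    for x in range(0,140,20):
        k=m&(abs(P[...,0]-x)<7)
        if k.sum()>8: print(n,x,k.sum(),np.median(P[k][:,2]).round(1),end='; ')
    k=m&(P[...,0]>-40)&(P[...,0]<140); print('x range',np.percentile(P[k][:,0],[1,99]).round(1))
E
python3 tops.py
```

```text
side 20 77 94.4; side 40 86 93.6; side 60 96 94.0; side 80 110 94.0; side 100 112 93.8; side 120 128 93.8; x range [  7.3 131.8]
top 20 151 93.7; top 40 151 92.3; top 60 153 93.1; top 80 146 93.0; top 100 148 92.7; top 120 142 93.1; x range [  9.3 132.5]
```

The top is flat at 94 mm (4 mm floor + 90 mm carton), so the near end has dropped. I'll back the fingers off.

drive_tool(plan=[[-0.0023,0,-0.0019,0,0,0,0],[-0.0023,0,-0.0019,0,0,0,0],[-0.0023,0,-0.0019,0,0,0,0],[-0.0077,0,-0.0064,0,0,0,0],[-0.0154,0,-0.0128,0,0,0,0],[-0.0154,0,-0.0128,0,0,0,0],[0.0064,0,-0.0077,0,0,0,0],[0.0128,0,-0.0154,0,0,0,0],[0.0128,0,-0.0154,0,0,0,0],[0,0,0,0,0,0,0]])

```text
t: 18.55
tcp_pos: [0.5703, -0.0879, 0.0802]
tool_rot: [0.936, -0.064, 0.346, 0.026]
force: [-0.5, -0.8, -0.0]
finger_gap: 0.502
gripper_force: 0.0
```

```bash
python3 tops.py; python3 - <<'E'
from pose import *
show(); s=manip.snapshot("wrist");t=manip.snapshot("side")
save("pics/f.png",np.hstack([s["image"][:, 80:430],cv2.resize(t["image"][120:280,200:380],(432,384))]))
E
```

```text
side 0 44 90.0; side 20 107 93.7; side 40 119 93.7; side 60 130 93.7; side 80 142 93.8; side 100 140 93.7; side 120 135 93.7; x range [  5.2 130. ]
top 0 11 92.0; top 20 151 93.1; top 40 150 92.6; top 60 147 92.8; top 80 154 93.4; top 100 141 92.2; top 120 152 92.4; x range [  7.2 130.2]
t 18.65 q [-0.443  0.76   2.167  2.733  0.502 -1.446] tcp_h(mm) [-60.6  -1.1  77.9] F_h [-0.2  0.2  0.2]
tool axes in holder (cols): [[0.762, 0.0, 0.647], [0.003, -1.0, -0.003], [0.647, 0.004, -0.762]] tilt 40.3
```

View pics/f.png

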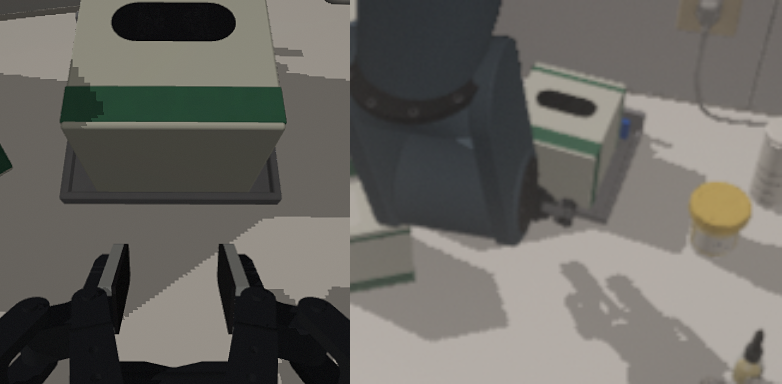

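The lip at row 197 is visible in full in front of the carton's near end. The carton lies flat and slot-up, centred in the holder, and the fingers are clear.

```bash
python3 -c "
from station import manip
print(manip.sign_off())"
```

```text
the job is handed in; nothing more can be done
None
```

The carton lies flat and slot-up in the holder, with its near end clipped behind the lip against the sprung plate. The highest push I read was about 10 N, the bottles and cup were not touched, and the job was handed in at about 19 s.

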